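# Open the dial lock and present the shackle called for

### The arm

A 6-joint arm with a two-finger parallel gripper is mounted at the origin on a cart in front of the work surface, level with it; the furniture and walls round the work are solid. World frame = base frame: x ahead of the robot, y to its left, z up, the work surface at z = 0. Lengths are in m, angles in rad, forces in N, time in s.
With the tool pointing down it reaches from about 0.225 to 0.725 m from the base axis. Payload 3.1 kg.
Tool frame: the origin (TCP) lies at the very end of the fingers, on their centre line; the grasp point (between the pads) lies 19 mm behind it; z points along the fingers, y is the line along which they close (so a half turn about z gives the same grasp; the last joint's range is limited). The gripper opens to 85 mm and grips with 20 to 120 N. Pads are 22 mm wide; open, the fingers measure 114 mm over their backs; the gripper's body (76 mm by 85 mm) begins 54 mm behind the grasp point. The pads swing forward as they close: fully open they stand 13 mm farther back than shut.
Start: joints at [-1.451, 0.048, 0.099, 1.622, 0, 1.443], TCP at [0.129, -0.509, 0.231] pointing down, gripper open.
Joint ranges: [-2.91, 2.91], [-0.99, 1.94], [-1.21, 1.42], [-2.12, 2.29], [-1.49, 1.47], [-3.14, 3.14]. Speed limits (rad/s): [2.79, 2.79, 3.14, 3.14, 3.14, 3.14].

### API

Orientations are given as a unit quaternion [x, y, z, w].
In Python, from plant import observe, snapshot, camera_info, bot, models gives the robot as it stands.
- The arm moves only by the tool servo_tool, never from a script. Its argument "rows" is a list of rows, each a list of 2 entries, a list of its own where there are three numbers: the shift along the tool's x, y, z in mm, then the turn about the tool's z in degrees. In form: [[[x, y, z], spin], ...]. A call has 1 to 10 rows; each row shifts and turns the commanded pose from where the row before left it, along the tool's axes as they then stand; what a row does not reach is not made up. A row lasts 1/8 s, in which the tool goes at most 62.5 mm and 10.7 degrees, less where a joint would pass 70% of its speed; a pose out of reach is approached as far as the arm can. A call with a gripper value outside its range is refused whole. "gripper" is the gripper's target within -1 to 1 (fully open at 1, half-way at 0, shut at -1), set as the call begins (left out, the last holds). The fingers move at their own pace and stop on an object; "newtons" is the grip in N (left out, the last holds). Time passes only in rows, so rows that do not move let the fingers close. It gives the time, the measured TCP pose, the force, the opening and the grip force at its end, in the units of the state.
- observe(): the state, without advancing time (a new reading comes with each control period).
- snapshot(name): name is "scene" or "top" or "wrist"; returns (picture, depth): 480x640x3 uint8, blue, green, red; 480x640 float32, m along the optical axis (not along the pixel's ray), 0 where there is no reading.
- camera_info(name): a dict with "vfov" (degrees; the focal length in pixels is half the picture's height over the tangent of half this angle, whatever the lens; pixels are square), "cx", "cy" (the principal point, pixels), "rvec" (rotation vector, rad) and "tvec" (3), from world to camera coordinates, as OpenCV has them. Camera axes: x right, y down, z forward; pixel columns grow to the right and rows downward; lengths in m; the calibration is good to about 2 mm. A picture is of the moment at which its call begins: read the wrist's pose just before it. camera_info takes no time and is no camera call; for the wrist camera it gives the pose at the moment of the call.
- bot.finish_job(): hands the job in; it is judged then, once.
Trained networks look in the newest picture that a camera, given by its name, has taken for a name from the list of things; names that differ only in an ending like _2 or _b are one class to them, and where a whole thing is asked for, a point or a joint stands for the part that bears it (a point fixed in the world has none). Each returns a list of dicts, best first, with "p" (0 to 1); they miss things now and then, are a little off and sometimes report something else, mostly with a low value. They report only what shows in the picture. A call takes as long as a camera call.
- models.boxes_of(camera, target): "extent" ([left, top, right, bottom] in pixels, round what is visible of it).
- models.silhouettes(camera, target): "region" (480x640 bool, what is visible of it) and "extent" ([left, top, right, bottom] in pixels, round what is visible of it).
The state is a dict: "time_s": time; "qpos": joint angles; "dq": joint speeds; "joint_efforts": joint torques, N m; "tool_pos": TCP position; "tcp_rot": TCP orientation; "force": force on the tool from outside, world axes, zero at the start; "torque": the same for the moment, N m; "width": finger opening in m; "grip_force": force on a finger pad.
Only numpy, scipy, OpenCV 4.12 (cv2) and the standard library are available. Lean on these libraries where they do the work, as an engineer would, in place of code of your own. Each camera call takes 0.05 s, during which the arm holds its last target. There are 200 camera calls.

### The job

The die lying on the white cutting pad has to go back in its bay, so take the padlock shackle off that bay's hasp: the brass shackle if the round die is on the pad, the black one if it is the heel die. Turn the lock's dial towards that shackle's side until it clicks into the notch that frees it, pull the shackle straight up out of the lock and finish holding it still and upright, with its bow at least 10 cm above where it sat and still over the case. Leave the other shackle in its place and do not disturb the dies, the tape roll or the sanding block.

Things in the scene. Friction and masses are not known exactly. Their poses are not given: they have to be found in the camera images.
- lock_case: grey flat die case fixed to the table, 150 (x) x 270 (y) x 30 mm; origin at the centre of its underside, on the dial's upright axis. +y is its left. A shackle stands in a steel channel (cheeks 50 mm high) on each side of the dial, bow at y = +78 and -78 mm; which is which varies. A hasp tongue, top at 53 mm, runs under each bow.
- dial (a joint): dial angle, rad, counter-clockwise from above, stops at +-1.15. At +0.87 it clicks into a sprung notch and a gate (gap in the dial plate, yellow mark) frees the left (+y) shackle; at -0.87 the right (-y) one; error up to 0.1 is allowed. A third notch at 0: both locked. Turning takes 0.05 N m, up to 0.2 over a click; it stays where left.
- dial_grip (a point): centre of the dial's black bar knob, on the dial axis, 114 mm above the table. The bar is 46 mm long along this frame's x, 13 mm wide along y, 30 mm high (97 to 127 mm above the table), on a 22 mm stem; at dial angle 0 it lies along the case's x. It stands above the shackles, whose tops are at 88 mm.
- brass_shackle_bow (a point): brass-coloured shackle, inverted U: centre of its bow, 82 mm above the table when seated. The bow's straight grip is 29 mm long along its y (the case's y), 12 mm wide along x, 12 mm high; legs 44 mm apart along y; 58 mm tall, 76 mm long over the lugs at its feet, about 160 g. Feet 20 mm deep in the channel, 2 mm play; raised 30 mm straight up it is free. z up.
- black_shackle_bow (a point): black shackle, otherwise the same as the brass one; the point is the centre of its bow
- brass_shackle: the brass shackle; origin between the undersides of its feet, 52 mm below its bow
- black_shackle: the black shackle; origin between the undersides of its feet, 52 mm below its bow
- white_pad: white cutting pad lying on the table, 210 (x) x 330 (y) mm, its top 6 mm above the table; origin at the centre
- round_die: round steel ring die, 40 mm across, 35 mm high, standing on the white pad or on the black rubber mat; origin at its underside. Bystander.
- heel_die: heel-shaped steel ring die, 74 x 64 x 31 mm, standing on the other one of the pad and the mat; origin at its underside. Bystander.
- tape_roll: roll of black tape lying flat, 60 mm across, 19 mm high; origin at its underside. Bystander.
- sanding_block: brown cork sanding block, 60 x 90 x 30 mm; origin at its underside. Bystander.

How it is judged:
By the outcome, as a careful person would: the job done as asked, in the order asked, and still so for the second after the job is handed in, while the arm keeps its last pose, push and grip.
It also fails if it takes over 43 s, if anything falls off the work surface, if the arm or the gripper's body presses on something with over 40 N, if the wrist force passes 120 N, or if a joint passes its speed limit or range.

## Working session

There is one attempt and no reset: what is moved stays moved. The work goes in short steps, Python scripts to look and compute and a tool call to move; the robot and the scene stay as the last step left them, time stands still between calls to the robot, and variables do not carry over. Pictures are saved under pics/ and viewed, at most 10 in all, crops included, and the job is handed in when it is done.

Besides the shell and the picture viewer there is one more tool, called after "Emit:" as name([rows], argument=value, ...), one row to a line, values as JSON. servo_tool: Moves the arm, as the interface text tells. Its arguments: {"type":"object","properties":{"rows":{"type":"array","items":{"type":"array"}},"gripper":{"type":"number"},"newtons":{"type":"number"}},"required":["rows"]}

```bash
mkdir -p pics; cat > h.py <<'E'
import numpy as np, cv2
from plant import observe, snapshot, camera_info, bot, models
def cam(n):
    i=camera_info(n); f=240/np.tan(np.radians(i["vfov"])/2)
    R=cv2.Rodrigues(np.array(i["rvec"],float))[0]; return f,i["cx"],i["cy"],R,np.array(i["tvec"],float).ravel()
def unproj(c,u,v,d):
    f,cx,cy,R,t=c; p=np.stack([(u-cx)/f*d,(v-cy)/f*d,d],-1); return (p-t)@R
def atz(c,u,v,z):
    f,cx,cy,R,t=c; o=-R.T@t; r=np.array([(u-cx)/f,(v-cy)/f,1])@R; return o+r*(z-o[2])/r[2]
def proj(c,P):
    f,cx,cy,R,t=c; q=np.atleast_2d(P)@R.T+t; return np.c_[f*q[:,0]/q[:,2]+cx,f*q[:,1]/q[:,2]+cy]
E
python3 - <<'E'
from h import *
print(camera_info("top"),camera_info("scene"))
for n in ["top","scene"]:
    im,d=snapshot(n); cv2.imwrite(f"pics/{n}1.png",im); c=cam(n); np.save(n+"d.npy",d)
    for t in ["lock_case","dial_grip","brass_shackle","black_shackle","white_pad","round_die","heel_die","tape_roll","sanding_block"]:
        r=models.silhouettes(n,t)
        for k in r[:2]:
            m=k["region"]&(d>0); v,u=np.nonzero(m)
            P=unproj(c,u,v,d[m]); print(n,t,round(k["p"],2),[int(x) for x in k["extent"]],np.median(P,0).round(3),P[:,2].max().round(3) if len(P) else 0)
E
```

```text
{'vfov': 49.432615980852994, 'cx': 325.79479021573144, 'cy': 238.3197930589636, 'rvec': array([ 2.15010099, -2.16461083,  0.15130022]), 'tvec': array([-0.06210489,  0.63583522,  1.38076399])} {'vfov': 42.82747374217176, 'cx': 333.3849329182186, 'cy': 241.30220707399062, 'rvec': array([ 1.03692025, -2.36023937,  1.10644826]), 'tvec': array([0.38492193, 0.40591237, 1.28981107])}
top lock_case 0.79 [208, 243, 312, 311] [0.534 0.107 0.031] 0.132
top lock_case 0.19 [242, 254, 277, 293] [0.534 0.108 0.059] 0.132
top dial_grip 0.61 [242, 255, 276, 294] [0.533 0.108 0.059] 0.132
top dial_grip 0.56 [428, 279, 430, 283] [ 0.523 -0.338  0.032] 0.042
top white_pad 0.96 [368, 255, 486, 335] [ 0.517 -0.333  0.006] 0.04
top round_die 0.68 [424, 273, 444, 284] [ 0.524 -0.364  0.022] 0.043
top heel_die 0.59 [228, 196, 253, 218] [0.734 0.188 0.021] 0.038
top tape_roll 0.78 [163, 234, 183, 255] [0.623 0.363 0.016] 0.025
top tape_roll 0.46 [206, 245, 310, 309] [0.534 0.107 0.031] 0.132
top sanding_block 0.67 [313, 187, 349, 213] [ 0.742 -0.079  0.029] 0.039
scene lock_case 0.65 [249, 279, 370, 364] [0.511 0.133 0.032] 0.135
scene dial_grip 0.76 [289, 280, 325, 325] [0.526 0.12  0.06 ] 0.135
scene brass_shackle 0.74 [325, 280, 344, 298] [0.525 0.036 0.08 ] 0.094
scene black_shackle 0.66 [270, 305, 294, 330] [0.542 0.199 0.077] 0.091
scene white_pad 0.71 [378, 211, 460, 298] [ 0.534 -0.29   0.006] 0.467
scene white_pad 0.52 [266, 308, 290, 332] [0.543 0.197 0.066] 0.091
scene round_die 0.55 [427, 228, 443, 244] [ 0.519 -0.352  0.027] 0.044
scene round_die 0.21 [293, 280, 328, 319] [0.526 0.12  0.06 ] 0.135
scene heel_die 0.84 [231, 272, 261, 297] [0.723 0.166 0.02 ] 0.041
scene tape_roll 0.64 [191, 340, 215, 365] [0.619 0.369 0.016] 0.025
scene sanding_block 0.8 [291, 232, 331, 257] [ 0.73  -0.071  0.027] 0.039
```

View pics/top1.png

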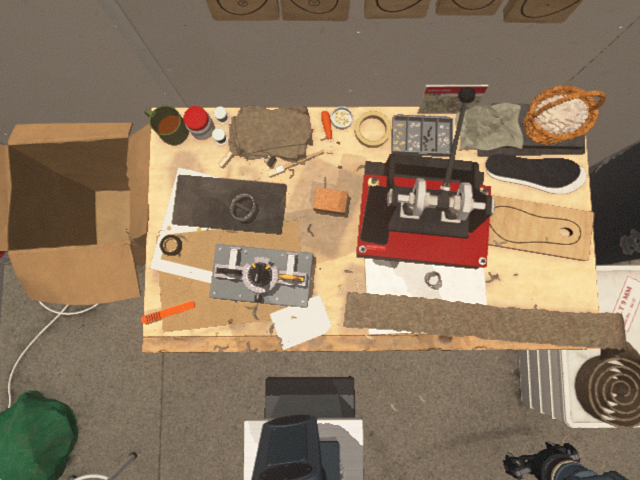

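View pics/scene1.png

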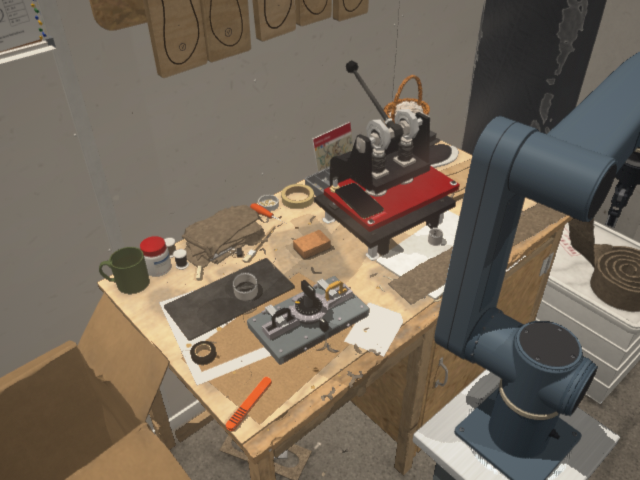

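The round die (40 mm ring, top image pixel 433,280) is on the white pad, and the heel die (243,207) is on the black mat. So the target is the brass shackle, on the -y side of the case at about pixel (293,278).

```bash
python3 - <<'E'
from h import *
im=cv2.imread("pics/top1.png"); d=np.load("topd.npy"); c=cam("top")
cv2.imwrite("pics/crop1.png",cv2.resize(im[235:315,200:320],None,fx=6,fy=6,interpolation=cv2.INTER_CUBIC))
v,u=np.mgrid[0:480,0:640]; P=unproj(c,u,v,d)
m=(d>0)&(v>235)&(v<320)&(u>195)&(u<325)
k=m&(P[...,2]>.02)&(P[...,2]<.04)
r=cv2.minAreaRect((P[k][:,:2]*1000).astype(np.float32)); print("case",r)
k=m&(P[...,2]>.11); Q=P[k]; print("bar",len(Q),Q.mean(0),cv2.minAreaRect((Q[:,:2]*1000).astype(np.float32)))
k=m&(P[...,2]>.07)&(P[...,2]<.1); Q=P[k]
for s in (Q[:,1]<.09,Q[:,1]>.13): print(s.sum(),Q[s].mean(0),Q[s].min(0),Q[s].max(0))
print(observe())
E
```

```text
case ((520.8056640625, 114.13200378417969), (270.6539306640625, 183.8362274169922), 83.76618957519531)
bar 100 [0.53725829 0.11113743 0.12504704] ((537.973388671875, 111.89584350585938), (13.969864845275879, 44.25027084350586), 84.4571304321289)
77 [0.52875335 0.03332438 0.08489887] [0.52278626 0.01032482 0.07328753] [0.53599722 0.06087942 0.09224731]
79 [0.54519933 0.18665356 0.0847572 ] [0.53921106 0.16328718 0.07115222] [0.5509377  0.21427933 0.09307034]
{'time_s': 1.0, 'qpos': array([-1.45076915e+00,  4.79716835e-02,  9.92311698e-02,  1.62206160e+00,
       -5.24700382e-05,  1.44296842e+00]), 'dq': array([-1.05326479e-03, -1.40564237e-03, -1.09888730e-03,  3.31137382e-04,
        1.56208784e-05,  1.44805475e-03]), 'joint_efforts': array([-4.89336401e-05, -3.38654459e+01,  3.20167351e+01,  1.09268749e-03,
       -2.78633561e-04, -2.01265218e-07]), 'tool_pos': array([ 0.1287502 , -0.50894316,  0.23134195]), 'tcp_rot': array([ 9.92330805e-01,  1.23610568e-01, -2.62235326e-05, -2.99611976e-06]), 'force': array([ 0.42028838,  0.30048946, -0.28636802]), 'torque': array([ 0.01886925,  0.00756973, -0.05971214]), 'grip_force': 0.0, 'width': 0.08548805210599121}
```

View pics/crop1.png

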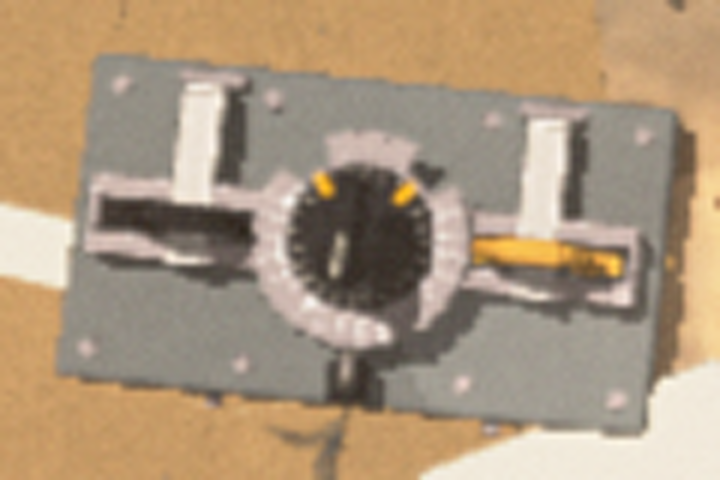

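Emit:
servo_tool([
  [[39,-36,-3],0],
  [[39,-36,-3],0],
  [[39,-36,-3],0],
  [[39,-36,-3],0],
  [[39,-36,-3],0],
  [[39,-36,-3],0],
  [[39,-36,-3],0],
  [[39,-36,-3],0],
  [[39,-36,0],0],
  [[39,-36,0],0],
])

```text
time_s: 2.25
tool_pos: [0.4194, -0.0627, 0.2557]
tcp_rot: [0.992, 0.124, 0.001, 0.0]
force: [0.2, -0.6, 0.2]
width: 0.0855
grip_force: 0.0
```

Emit:
servo_tool([
  [[39,-36,0],0],
  [[39,-36,0],0],
  [[39,-36,0],0],
  [[39,-36,0],0],
  [[0,0,0],-10],
  [[0,0,0],-10],
  [[0,0,0],-10],
  [[0,0,0],-10],
  [[0,0,0],-10],
  [[0,0,0],-10],
])

```text
time_s: 3.5
tool_pos: [0.5345, 0.1135, 0.2553]
tcp_rot: [0.796, 0.605, -0.0, -0.0]
force: [-0.1, -0.1, -1.5]
width: 0.0855
grip_force: 0.0
```

Emit:
servo_tool([
  [[0,0,0],-10],
  [[0,0,0],-10],
  [[0,0,0],-10],
  [[0,0,0],-10],
  [[0,0,0],-10],
  [[0,0,0],-10],
  [[0,0,0],-10],
  [[0,0,0],-10],
  [[0,0,0],-10],
  [[0,0,0],-10],
])

```text
time_s: 4.75
tool_pos: [0.5345, 0.1136, 0.2553]
tcp_rot: [0.048, 0.999, -0.0, -0.0]
force: [0.2, -0.4, 1.0]
width: 0.0856
grip_force: 0.0
```

```bash
cat > look.py <<'E'
from h import *
import sys
s=observe(); print(s["time_s"],s["tool_pos"],s["tcp_rot"],s["qpos"],s["width"])
c=cam("wrist"); im,d=snapshot("wrist"); cv2.imwrite(sys.argv[1],im); np.savez("w.npz",d=d)
v,u=np.mgrid[0:480,0:640]; P=unproj(c,u,v,d)
m=(d>0)&(abs(P[...,0]-.537)<.12)&(abs(P[...,1]-.11)<.16)
k=m&(P[...,2]>.02)&(P[...,2]<.04)
print("case",cv2.minAreaRect((P[k][:,:2]*1000).astype(np.float32)))
k=m&(P[...,2]>.118)&(P[...,2]<.135); Q=P[k]; print("bar",len(Q),Q.mean(0),cv2.minAreaRect((Q[:,:2]*1000).astype(np.float32)))
k=m&(P[...,2]>.078)&(P[...,2]<.095); Q=P[k]
for q in (Q[Q[:,1]<.075],Q[Q[:,1]>.14]):
    if len(q)>9: print(len(q),q.mean(0),cv2.minAreaRect((q[:,:2]*1000).astype(np.float32)))
E
python3 look.py pics/w1.png
```

```text
4.75 [0.53447272 0.11355866 0.25528861] [ 4.77333066e-02  9.98860116e-01 -4.12898210e-06 -2.21281400e-05] [ 8.66116349e-02  1.12031616e-01  2.15097070e-01  1.67390674e+00
 -2.25499962e-06  1.82114538e-01] 0.08561131710958149
case ((520.0607299804688, 115.96936798095703), (270.00146484375, 184.1197509765625), 83.83561706542969)
bar 1141 [0.53557149 0.11411524 0.12641119] ((536.9326782226562, 114.1468276977539), (12.869504928588867, 45.19953918457031), 84.15447998046875)
823 [0.52827265 0.03811005 0.08569186] ((528.8070068359375, 36.8215446472168), (51.00801467895508, 11.572464942932129), 83.87171936035156)
826 [0.54460632 0.19016674 0.08573136] ((545.437255859375, 191.74447631835938), (51.21630859375, 11.630732536315918), 84.2303237915039)
```

View pics/w1.png

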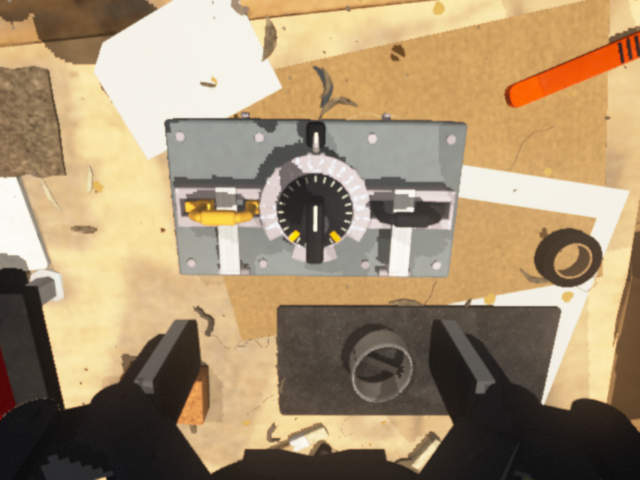

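The wrist picture shows the brass shackle at (222,215), on the case's -y side, and the knob at (315,215) at about 0. The yellow marks are at (294,238) and (334,238), on the far side. I'll lower onto the knob.

Emit:
servo_tool([
  [[-2.4,0.6,30],0.4],
  [[0,0,40],0],
  [[0,0,40],0],
  [[0,0,30],0],
  [[0,0,15],0],
  [[0,0,4],0],
  [[0,0,0],0],
])

```text
time_s: 5.68
tool_pos: [0.5377, 0.114, 0.0974]
tcp_rot: [0.054, 0.999, 0.0, 0.001]
force: [-0.5, 0.6, 0.1]
width: 0.0858
grip_force: 0.0
```

Emit:
servo_tool([
  [[0,0,0],0],
  [[0,0,0],0],
  [[0,0,0],0],
  [[0,0,0],0],
  [[0,0,0],0],
  [[0,0,0],0],
  [[0,0,0],0],
  [[0,0,0],0],
], gripper=-1, newtons=50)

```text
time_s: 6.68
tool_pos: [0.5371, 0.1137, 0.0969]
tcp_rot: [0.054, 0.999, -0.0, 0.0]
force: [-1.6, -1.9, 5.9]
width: 0.0178
grip_force: 49.1
```

Width 17.8 mm is more than the 13 mm bar, and there is an upward force: the tips are catching the 22 mm stem. I'll open, rise 7 mm and regrip.

Emit:
servo_tool([
  [[0,0,0],0],
  [[0,0,0],0],
  [[0,0,-4],0],
  [[0,0,-3],0],
  [[0,0,0],0],
], gripper=-0.3)

```text
time_s: 7.3
tool_pos: [0.5373, 0.114, 0.1038]
tcp_rot: [0.054, 0.999, 0.0, 0.0]
force: [-0.5, 0.5, 0.2]
width: 0.0297
grip_force: 0.0
```

Emit:
servo_tool([
  [[0,0,0],0],
  [[0,0,0],0],
  [[0,0,0],0],
  [[0,0,0],0],
  [[0,0,0],0],
  [[0,0,0],0],
], gripper=-1, newtons=50)

```text
time_s: 8.05
tool_pos: [0.537, 0.1137, 0.1036]
tcp_rot: [0.054, 0.999, -0.0, 0.0]
force: [-2.4, -1.5, 3.7]
width: 0.0121
grip_force: 49.9
```

Emit:
servo_tool([
  [[0,0,0],8],
  [[0,0,0],8],
  [[0,0,0],8],
  [[0,0,0],8],
  [[0,0,0],8],
  [[0,0,0],6],
  [[0,0,0],4],
  [[0,0,0],0],
  [[0,0,0],0],
])

```text
time_s: 9.18
tool_pos: [0.5374, 0.1143, 0.1036]
tcp_rot: [0.47, 0.882, 0.001, 0.0]
force: [0.4, 0.5, 2.3]
width: 0.0121
grip_force: 49.9
```

```bash
python3 - <<'E'
from h import *
s=observe(); q=s["tcp_rot"]; print(np.degrees(2*np.arctan2(q[1],q[0])),s["torque"],s["force"],s["width"],s["tool_pos"])
E
```

```text
123.86745807882049 [ 0.02670703 -0.11810701 -0.04592214] [0.4212233  0.51042788 2.34422401] 0.012110645247315567 [0.53740229 0.11431005 0.1035864 ]
```

Emit:
servo_tool([
  [[0,0,0],0],
  [[0,0,0],0],
  [[0,0,0],0],
  [[0,0,-20],0],
  [[0,0,-40],0],
  [[0,0,-40],0],
  [[0,0,-30],0],
  [[0,0,0],0],
], gripper=1)

```text
time_s: 10.18
tool_pos: [0.5386, 0.1141, 0.2367]
tcp_rot: [0.471, 0.882, 0.002, 0.003]
force: [0.1, 0.6, -0.2]
width: 0.0852
grip_force: 0.0
```

```bash
python3 look.py pics/w2.png
```

```text
10.175 [0.53863363 0.11409786 0.23665624] [0.47096926 0.88214384 0.00177473 0.00265435] [8.68902235e-02 1.09474159e-01 1.75051100e-01 1.62998772e+00
 7.70492353e-05 1.06767432e+00] 0.0851981444781776
case ((520.7296142578125, 116.04936218261719), (269.6888122558594, 185.44622802734375), 83.75389099121094)
bar 1272 [0.53637633 0.1155537  0.12641482] ((537.4049682617188, 114.31178283691406), (12.57348918914795, 45.67580032348633), 33.425662994384766)
761 [0.52887344 0.03985292 0.0856592 ] ((529.3917846679688, 37.031944274902344), (51.82956314086914, 12.439936637878418), 84.52102661132812)
1092 [0.54516769 0.19162355 0.08582643] ((545.8017578125, 191.21588134765625), (51.88327407836914, 12.32297134399414), 83.73173522949219)
```

View pics/w2.png

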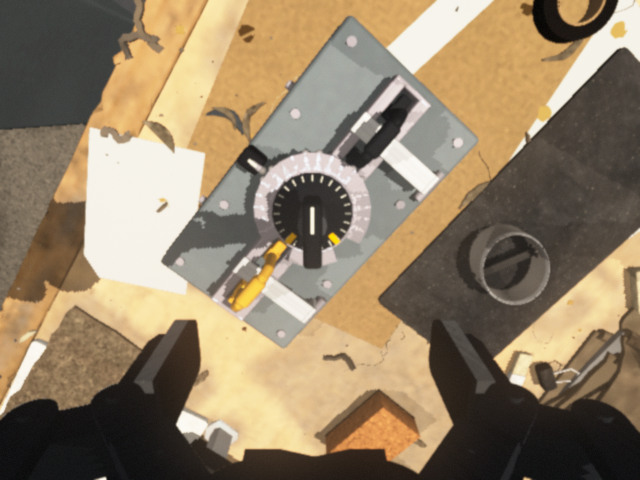

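The knob reads −56.6° in the world frame, so the dial is at about −0.88 rad. The yellow gate at about (290,240) faces the brass shackle. Next is the brass bow.

Emit:
servo_tool([
  [[0,0,0],10],
  [[0,0,0],10],
  [[0,0,0],10],
  [[0,0,0],9.8],
  [[-25,0,0],0],
  [[-30,0,0],0],
  [[-23,0,0],0],
  [[0,0,0],0],
  [[0,0,0],0],
])

```text
time_s: 11.35
tool_pos: [0.5282, 0.0368, 0.2319]
tcp_rot: [0.743, 0.669, -0.001, -0.001]
force: [-0.1, 0.2, 1.3]
width: 0.0856
grip_force: 0.0
```

```bash
python3 look.py pics/w3.png
```

```text
11.35 [0.52818871 0.03682237 0.23193234] [ 7.43146819e-01  6.69127314e-01 -5.90697021e-04 -1.04567156e-03] [-5.74686139e-02  6.23749045e-02  1.15422279e-01  1.62616113e+00
  6.31608656e-04  1.61805430e+00] 0.08561734616458269
case ((517.366455078125, 89.97917175292969), (216.64088439941406, 185.31675720214844), 83.88970184326172)
bar 1737 [0.53726106 0.11417544 0.12662548] ((537.5153198242188, 113.67585754394531), (12.993346214294434, 45.84442138671875), 33.8403205871582)
896 [0.52933895 0.03885619 0.08593873] ((529.2568359375, 36.661922454833984), (51.11217498779297, 11.97686767578125), 83.83097076416016)
470 [0.54404477 0.17496275 0.08470925] ((544.2461547851562, 174.0146942138672), (17.06722640991211, 11.67989730834961), 84.93354797363281)
```

Emit:
servo_tool([
  [[0,0.8,30],0],
  [[0,0,40],0],
  [[0,0,40],0],
  [[0,0,30],0],
  [[0,0,15],0],
  [[0,0,8],0],
  [[0,0,3],0],
  [[0,0,0],0],
])

```text
time_s: 12.4
tool_pos: [0.5304, 0.0363, 0.0684]
tcp_rot: [0.743, 0.669, 0.001, 0.001]
force: [-0.6, 0.2, 0.8]
width: 0.0855
grip_force: 0.0
```

Emit:
servo_tool([
  [[0,0,0],0],
  [[0,0,0],0],
  [[0,0,0],0],
  [[0,0,0],0],
  [[0,0,0],0],
  [[0,0,0],0],
  [[0,0,0],0],
  [[0,0,0],0],
], gripper=-1, newtons=50)

```text
time_s: 13.4
tool_pos: [0.5297, 0.0362, 0.0675]
tcp_rot: [0.743, 0.669, 0.0, 0.0]
force: [-0.2, -0.1, 2.1]
width: 0.0108
grip_force: 51.1
```

Gripped: 10.8 mm at the pads and almost no side force. I'll pull up slowly at first.

Emit:
servo_tool([
  [[0,0,-3],0],
  [[0,0,-4],0],
  [[0,0,-4],0],
  [[0,0,-4],0],
  [[0,0,0],0],
])

```text
time_s: 14.02
tool_pos: [0.53, 0.0362, 0.0829]
tcp_rot: [0.743, 0.669, 0.0, 0.0]
force: [0.4, -0.6, -2.1]
width: 0.0109
grip_force: 50.7
```

Emit:
servo_tool([
  [[0,0,-8],0],
  [[0,0,-12],0],
  [[0,0,-15],0],
  [[0,0,-20],0],
  [[0,0,-20],0],
  [[0,0,-18],0],
  [[0,0,-10],0],
  [[0,0,-5],0],
  [[0,0,0],0],
  [[0,0,0],0],
])

```text
time_s: 15.28
tool_pos: [0.529, 0.0363, 0.1893]
tcp_rot: [0.743, 0.669, -0.001, -0.001]
force: [0.0, 1.0, -2.3]
width: 0.0109
grip_force: 50.7
```

Emit:
servo_tool([
  [[0,0,0],0],
  [[0,0,0],0],
  [[0,0,0],0],
  [[0,0,0],0],
])

```text
time_s: 15.78
tool_pos: [0.5295, 0.0363, 0.1903]
tcp_rot: [0.743, 0.669, 0.0, -0.0]
force: [0.2, -0.8, -0.5]
width: 0.0107
grip_force: 50.7
```

```bash
python3 - <<'E'
from h import *
s=observe(); print(s["time_s"],s["tool_pos"],s["force"],s["width"],s["grip_force"])
im,d=snapshot("scene"); c=cam("scene")
for t in ["brass_shackle","black_shackle"]:
    for k in models.silhouettes("scene",t)[:1]:
        m=k["region"]&(d>0); v,u=np.nonzero(m); P=unproj(c,u,v,d[m]); print(t,k["p"],k["extent"],np.median(P,0),np.percentile(P,[2,98],axis=0))
cv2.imwrite("pics/s2.png",cv2.resize(im[180:380,200:420],None,fx=3,fy=3))
E
```

```text
15.775 [0.52954195 0.03627705 0.1903025 ] [ 0.23159611 -0.82151883 -0.54789392] 0.01074936542472441 50.728912353515625
brass_shackle 0.59 [320.4, 244.4, 346.4, 267.3] [0.52519418 0.05551294 0.17291873] [[0.51743924 0.00154186 0.15451786]
 [0.53378693 0.07182576 0.20912614]]
black_shackle 0.52 [270.6, 305.3, 294.1, 330.5] [0.54265183 0.19541187 0.07136676] [[0.53550216 0.16044319 0.03812846]
 [0.57666585 0.22638041 0.09005871]]
```

View pics/s2.png

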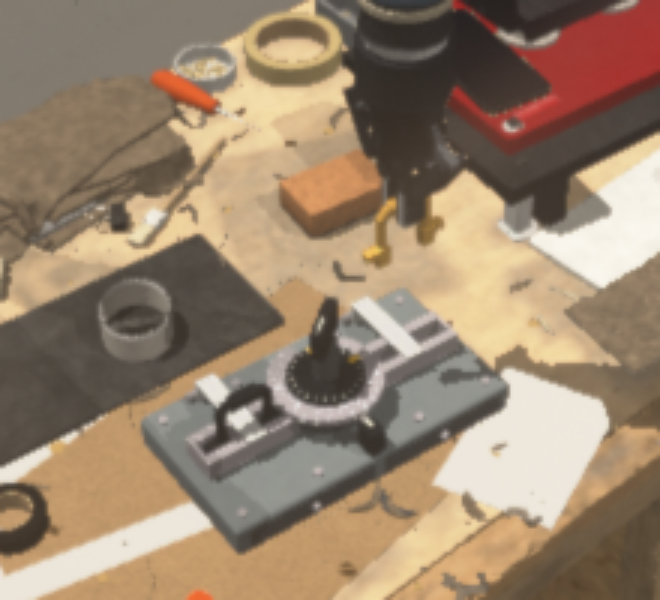

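The picture shows the brass shackle (crop 400,225) upright in the gripper, about 12 cm up and over the case. The black shackle (245,405) is still seated and the bystanders haven't moved.

```bash
python3 -c "
from plant import bot; print(bot.finish_job())"
```

```text
the job is handed in; nothing more can be done
None
```

The round die was on the pad, so I turned the dial to about −0.88 rad and pulled out the brass shackle; it is held still and upright about 12 cm up, over the case, with the black shackle still seated, and the job is handed in.

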